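Pack the two-deck finishing kit

TASK

Pack the finishing kit into the wooden carry box: seat the sanding block fully down in the rectangular well and the wax tin upright in the round well, then lay the divider board level on the box's ledges above them, cradle strips up, and last lay the paint brush flat in the board's cradle with its bristles between the two widely spaced strips and neither end sticking out past the board. Leave the pliers and the tape measure where they lie.

Things in the scene. Friction and masses are not known exactly. Their poses are not given: they have to be found in the camera images.
- kit_box: open wooden box, 286 (x) x 104 (y) x 108 mm, fixed to the bench; side rails only 26 mm high. Origin: underside centre, x its long axis. Inside 262 x 90 mm. Each 108 mm end board has a ledge 8 mm deep, top 76 mm above the origin, and over it two guide cheeks 72 mm apart in y, flared from 96 mm up. The board lies on the ledges between them, its origin 76 mm above the box's; either way round
- block_insert: black foam insert with light grey well floor, 122 x 88 x 16 mm, in one half of the box (either), fixed; rectangular well for the sanding block, 116 mm along its x by 70 along its y, 10 mm deep, central, mouth bevelled 2 mm. Origin: underside centre; well floor 6 mm above it, rim 16 mm
- tin_insert: black foam insert with light grey well floor, 122 x 88 x 16 mm, in the other half of the box, fixed; round well for the wax tin, 63 mm across, 10 mm deep, central, mouth bevelled 2 mm. Origin: underside centre; well floor 6 mm above it, rim 16 mm
- divider_board: loose plywood board, 256 (x) x 64 (y) x 16 mm, 0.2 kg, flat on the bench; take it across its width at mid length. Origin: underside centre, z up. On top, strips 9 mm high form the brush cradle: two 49 mm apart at its -x end (x -108 to -64 mm) for the bristles, two 27 mm apart at its +x end (58 to 102) for the handle. The brush lies along x, its origin above the board's
- sanding_block: brown sanding block with a flat bottom, 63 (x) x 109 (y) x 34 (z) mm, lying flat. Origin: underside centre; y is its long axis. Take it across its 63 mm width
- wax_tin: round cream wax tin, 56 mm across, 55 mm high, standing. Origin: underside centre, z up
- paint_brush: flat paint brush with red handle lying flat, 41 (x) x 214 (y) x 12 mm, 0.07 kg. Origin: underside, middle of its length. Handle (18 mm wide) toward +y, bristles toward -y. From y = -107 to -23 mm it is 40 mm wide with straight parallel sides; its balance point is near y = -25 mm
- bristles (a point): a point in the middle of the brush's bristles, 65 mm from the brush's origin toward -y, 6 mm above its underside
- pliers: blue-handled pliers lying flat, 52 x 176 (y) x 14 mm; not part of the kit. Origin: underside centre
- tape_measure: yellow and black tape measure, 74 x 76 x 36 mm; not part of the kit. Origin: underside centre

How it is judged:
By the outcome, as a careful person would: the job done as asked, in the order asked, and still so for the second after the job is handed in, with the robot touching nothing.
It also fails if it takes over 96 s, if anything falls off the work surface, if the arm or the gripper's body presses on something with over 40 N, if the wrist force passes 120 N, or if a joint passes its speed limit or range.

ROBOT

A 7-joint arm with a two-finger parallel gripper is mounted at the origin on a cart in front of the work surface, level with it; the furniture and walls round the work are solid. World frame = base frame: x ahead of the robot, y to its left, z up, the work surface at z = 0. Lengths are in m, angles in rad, forces in N, time in s.
With the tool pointing down it reaches from about 0.35 to 0.9 m from the base axis. Payload 8.1 kg.
Tool frame: the origin (TCP) lies midway between the tips of the shut fingers; the grasp point (between the pads) lies 19 mm behind it; z points along the fingers, y is the line along which they close (so a half turn about z gives the same grasp; the last joint's range is limited). The gripper opens to 92 mm and grips with 3 to 60 N. Pads are 19 mm wide; open, the fingers measure 130 mm over their backs; the gripper's body (75 mm by 190 mm) begins 47 mm behind the grasp point.
Start: joints at [-1.247, 0.434, 0.025, 1.573, -0.012, 1.134, -0.075], TCP at [0.259, 0.569, 0.227] pointing down, gripper open.
Joint ranges: [-2.62, 2.62], [-0.44, 2.09], [-1.27, 1.32], [0.08, 2.57], [-1.32, 4.46], [0.12, 2], [-2.74, 2.74]. Speed limits (rad/s): [2.22, 2.22, 3.01, 3.01, 3.14, 3.14, 3.14].

INTERFACE

Orientations are given as a rotation vector (axis times angle).
In Python, from cell import arm gives the robot as it stands.
- The arm moves only by the tool carry_out, never from a script. Its arguments are lists of equal length, an entry for each row: "claw": the finger opening in cm, from 0 to 9.18; "delta_pos": the shift along the tool's x, y, z in cm, a list of three; "angular": the turn, a rotation vector about the tool's x, y, z in rad, a list of three. In form: {"claw": [claw, ...], "delta_pos": [[dx, dy, dz], ...], "angular": [[ax, ay, az], ...]}. A call has 1 to 20 rows; each row shifts and turns the commanded pose from where the row before left it, along the tool's axes as they then stand; what a row does not reach is not made up. A row lasts 1/10 s, in which the tool goes at most 50 mm and 8.59 degrees, less where a joint would pass 70% of its speed; a pose out of reach is approached as far as the arm can. A call with a gripper value outside its range is refused whole. The fingers move at their own pace and stop on an object; "force" is the grip in N (left out, the last holds). Time passes only in rows, so rows that do not move let the fingers close. It gives the time, the measured TCP pose, the force, the opening and the grip force at its end, in the units of the state.
- arm.observe(): the state, without advancing time (a new reading comes with each control period).
- arm.get_image(name): name is "scene" or "top" or "wrist"; returns a dict with "frame" (420x560x3 uint8, red, green, blue), "mtx" (3x3 intrinsics, pixels), "T" (4x4, takes a point from camera to world coordinates). Camera axes: x right, y down, z forward; pixel columns grow to the right and rows downward; lengths in m; the calibration is good to about 2 mm. A picture is of the moment at which its call begins. There is no depth.
- arm.sign_off(): hands the job in; it is judged then, once.
Trained networks look in a picture, given as the dict that the camera call returned (one of the last four; its "shot" number tells which), for a name from the list of things; names that differ only in an ending like _2 or _b are one class to them, and where a whole thing is asked for, a point or a joint stands for the part that bears it (a point fixed in the world has none). Each returns a list of dicts, best first, with "conf" (0 to 1); they miss things now and then, are a little off and sometimes report something else, mostly with a low value. They report only what shows in the picture. A call takes as long as a camera call.
- arm.look_for(label, picture): "centre" ([column, row] as shares, 0 to 1, of the picture: columns of its width, rows of its height, amid what is visible of it).
- arm.trace(label, picture): "region" (420x560 bool, what is visible of it) and "centre" ([column, row] as shares, 0 to 1, of the picture: columns of its width, rows of its height, amid what is visible of it).
- arm.place_of(label, picture): "centre" ([column, row] as shares, 0 to 1, of the picture: columns of its width, rows of its height: a listed point, or the origin of a listed thing).
The state is a dict: "clock": time; "joints": joint angles; "dq": joint speeds; "joint_efforts": joint torques, N m; "position": TCP position; "ee_rot": TCP orientation; "force": force on the tool from outside, world axes, zero at the start; "ft_torque": the same for the moment, N m; "width": opening from 0.0 (shut) to 1.0 (fully open); "gripper_force": force on a finger pad.
Only numpy, scipy, OpenCV 4.12 (cv2) and the standard library are available. Lean on these libraries where they do the work, as an engineer would, in place of code of your own. Each camera call takes 0.05 s, during which the arm holds its last target. There are 200 camera calls.

## Working session

There is one attempt and no reset: what is moved stays moved. The work goes in short steps, Python scripts to look and compute and a tool call to move; the robot and the scene stay as the last step left them, time stands still between calls to the robot, and variables do not carry over. Pictures are saved under pics/ and viewed, at most 14 in all, crops included, and the job is handed in when it is done.

Besides the shell and the picture viewer there is one more tool, called after "Call:" as a command line: name --argument value ..., lists and objects as JSON in quotes. carry_out: Moves the arm, as the interface text tells. Its arguments: {"type":"object","properties":{"claw":{"type":"array","items":{"type":"number"}},"delta_pos":{"type":"array","items":{"type":"array","items":{"type":"number"}}},"angular":{"type":"array","items":{"type":"array","items":{"type":"number"}}},"force":{"type":"number"}},"required":["claw","delta_pos","angular"]}

```bash
ls; mkdir -p pics
cat > h.py <<'E'
import numpy as np, cv2
from cell import arm
from scipy.spatial.transform import Rotation as R
def shot(name, save=None):
    p=arm.get_image(name)
    if save: cv2.imwrite('pics/'+save, p['frame'][:,:,::-1])
    return p
def px2w(p, uv, z):
    """pixel (col,row) -> world on plane z"""
    uv=np.atleast_2d(np.array(uv,float)); K=p['mtx'];T=p['T']
    d=np.c_[(uv-[K[0,2],K[1,2]])/[K[0,0],K[1,1]],np.ones(len(uv))]@T[:3,:3].T
    o=T[:3,3]; return o+d*((z-o[2])/d[:,2])[:,None]
def w2px(p,P):
    P=np.atleast_2d(P); T=p['T']; c=(P-T[:3,3])@T[:3,:3]; q=c@p['mtx'].T; return q[:,:2]/q[:,2:]
def st():
    s=arm.observe(); return s
E
python3 - <<'E'
from h import *
s=st(); print(s)
p=shot('top','top0.png'); q=shot('scene','scene0.png')
for n,x in(('top',p),('scene',q)): print(n,x['T'].round(3).tolist(),x['mtx'].round(1).tolist())
for l in ['kit_box','block_insert','tin_insert','divider_board','sanding_block','wax_tin','paint_brush','bristles','pliers','tape_measure']:
    print(l,[( (np.array(r['centre'])*[560,420]).round(1).tolist(),round(r['conf'],2)) for r in arm.place_of(l,p)[:2]])
E
```

```text
pics
{'clock': 0.0, 'joints': array([-1.24659024,  0.43525009,  0.02497947,  1.5741249 , -0.01160029,
        1.13398533, -0.07507566]), 'dq': array([-0.00010114,  0.0002215 , -0.00060009, -0.00019792, -0.00169591,
       -0.00213575, -0.00112033]), 'joint_efforts': array([-9.25662462e-04, -6.67833567e+01,  9.84437875e-01, -3.14466190e+01,
       -6.06315164e-02,  4.25625255e-02,  1.19020106e-04]), 'position': array([0.25856806, 0.56842962, 0.22591746]), 'ee_rot': array([-6.65386189e-01, -3.07011882e+00,  2.53004563e-03]), 'force': array([-0.15845345, -0.46715656, -0.28920229]), 'ft_torque': array([-0.03358597,  0.00505736,  0.01059616]), 'gripper_force': 0.0, 'width': 0.9989657529758901}
top [[-0.02, -0.99, 0.139, 0.385], [-1.0, 0.019, -0.002, 0.019], [-0.001, -0.139, -0.99, 1.054], [0.0, 0.0, 0.0, 1.0]] [[386.3, 0.0, 277.2], [0.0, 386.3, 203.7], [0.0, 0.0, 1.0]]
scene [[0.477, -0.68, 0.556, -0.105], [-0.879, -0.357, 0.317, -0.336], [-0.017, -0.64, -0.768, 0.901], [0.0, 0.0, 0.0, 1.0]] [[452.5, 0.0, 280.1], [0.0, 452.5, 209.8], [0.0, 0.0, 1.0]]
kit_box []
block_insert [([285.1, 163.7], 0.74), ([155.0, 261.6], 0.7)]
tin_insert [([291.0, 207.8], 0.69)]
divider_board [([153.7, 219.0], 0.8), ([348.3, 147.3], 0.67)]
sanding_block [([226.2, 251.5], 0.71)]
wax_tin [([225.8, 207.4], 0.6)]
paint_brush [([364.5, 255.7], 0.92)]
bristles [([390.8, 258.4], 0.71)]
pliers [([159.0, 262.6], 0.7)]
tape_measure [([347.1, 144.1], 0.6)]
```

View pics/top0.png

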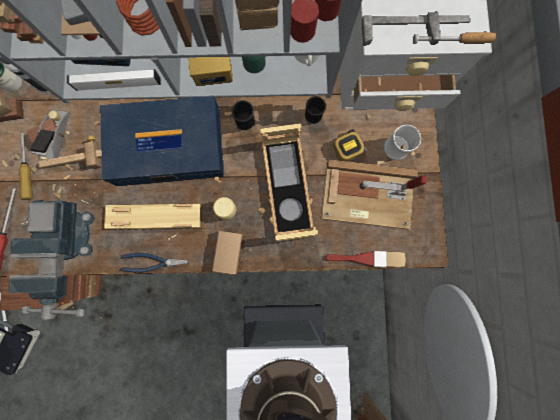

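View pics/scene0.png

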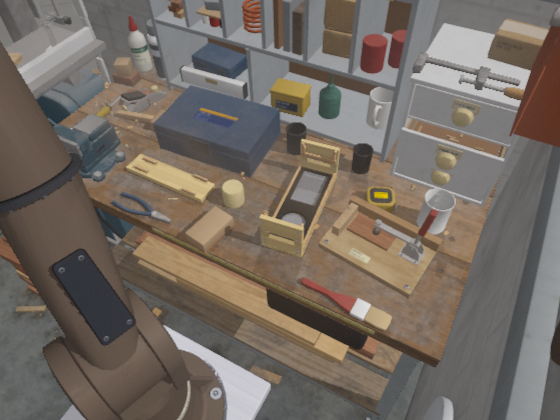

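The top view shows the box at about (288,182), with the grey rectangular well at the far end and the round well at the near end. The board is at (153,217), the tin at (225,208), the block at (227,253) and the brush at (365,258) with its bristles to the right.

```bash
cat >> h.py <<'E'
def rect(p,label,z,k=0,ww=None):
    """trace -> world outline at height z -> minAreaRect centre, size, angle of long side"""
    r=arm.trace(label,p)
    if len(r)<=k: return None
    m=r[k]['region'].astype(np.uint8)
    c=max(cv2.findContours(m,cv2.RETR_EXTERNAL,cv2.CHAIN_APPROX_NONE)[0],key=cv2.contourArea)[:,0,:]
    W=px2w(p,c,z)[:,:2]
    (cx,cy),(w,h),a=cv2.minAreaRect((W*1000).astype(np.float32))
    if w<h: w,h,a=h,w,a+90
    a=(a+90)%180-90
    return dict(conf=round(r[k]['conf'],2),c=(round(cx/1000,4),round(cy/1000,4)),size=(round(w,1),round(h,1)),ang=round(a,1),px=m.nonzero()[1].mean().round(0).item())
E
python3 - <<'E'
from h import *
p=shot('top')
print('tcp px',w2px(p,st()['position']))
for l,z in [('divider_board',.016),('sanding_block',.034),('wax_tin',.055),('paint_brush',.006),('block_insert',.02),('tin_insert',.02),('kit_box',.07),('pliers',.01),('tape_measure',.03)]:
    print(l,rect(p,l,z),rect(p,l,z,1))
w=shot('wrist','w0.png'); print(w['T'].round(3).tolist(),w['mtx'][0,0])
Rt=R.from_rotvec(st()['ee_rot']).as_matrix(); print(Rt.round(3).tolist()); print((Rt.T@(w['T'][:3,3]-st()['position'])).round(4),(Rt.T@w['T'][:3,:3]).round(3).tolist())
E
```

```text
tcp px [[ 13.42780384 324.60869909]]
divider_board {'conf': 0.73, 'c': (0.5052, 0.356), 'size': (261.5, 68.0), 'ang': 88.9, 'px': 152.0} None
sanding_block {'conf': 0.94, 'c': (0.4021, 0.1496), 'size': (107.1, 64.8), 'ang': -8.6, 'px': 228.0} None
wax_tin {'conf': 0.69, 'c': (0.5166, 0.1545), 'size': (58.0, 53.2), 'ang': 44.5, 'px': 225.0} None
paint_brush {'conf': 0.71, 'c': (0.3775, -0.2177), 'size': (212.5, 37.2), 'ang': 88.9, 'px': 374.0} None
block_insert {'conf': 0.89, 'c': (0.6385, -0.0045), 'size': (126.4, 90.8), 'ang': 6.6, 'px': 284.0} None
tin_insert {'conf': 0.83, 'c': (0.5187, -0.0203), 'size': (121.1, 89.7), 'ang': 7.0, 'px': 291.0} None
kit_box {'conf': 0.95, 'c': (0.6865, -0.0002), 'size': (106.0, 94.2), 'ang': -86.1, 'px': 287.0} {'conf': 0.43, 'c': (0.5119, -0.0183), 'size': (117.0, 86.2), 'ang': 8.3, 'px': 291.0}
pliers {'conf': 0.76, 'c': (0.3806, 0.346), 'size': (175.5, 47.6), 'ang': 88.9, 'px': 153.0} None
tape_measure {'conf': 0.78, 'c': (0.6858, -0.1806), 'size': (78.9, 72.0), 'ang': -63.5, 'px': 349.0} None
[[0.414, 0.869, 0.271, 0.186], [0.91, -0.395, -0.124, 0.603], [-0.001, 0.298, -0.954, 0.385], [0.0, 0.0, 0.0, 1.0]] 341.4735031186686
[[-0.91, 0.414, 0.0], [0.414, 0.91, 0.0], [-0.0, 0.0, -1.0]]
[ 0.0808  0.0011 -0.158 ] [[-0.0, -0.954, -0.298], [1.0, -0.0, -0.001], [0.001, -0.298, 0.954]]
```

```bash
cat >> h.py <<'E'
def plan(x,y,z,ydeg):
    """tool-frame shift in cm (now), then turn vector (rad) to be straight down with tool y at ydeg"""
    s=st(); Rm=R.from_rotvec(s['ee_rot']); a=np.radians(ydeg)
    yt=np.array([np.cos(a),np.sin(a),0]); zt=np.array([0,0,-1.]); Rg=R.from_matrix(np.c_[np.cross(yt,zt),yt,zt])
    d=Rm.inv().apply(np.array([x,y,z])-s['position'])*100
    dg=Rg.inv().apply(np.array([x,y,z])-s['position'])*100
    t=(Rm.inv()*Rg).as_rotvec()
    print('pos',s['position'].round(4),'yaw',np.degrees(np.arctan2(*Rm.as_matrix()[[1,0],1])).round(2),'clk',s['clock'],'w',round(s['width'],3),'gf',round(s['gripper_force'],1),'F',s['force'].round(1),'q',s['joints'].round(2))
    print('shift first',d.round(2),'turn',t.round(4),' | after turn, shift',dg.round(2))
E
python3 -c "
from h import *
plan(.402,.1496,.17,81.4)"
```

```text
pos [0.2588 0.5689 0.2268] yaw 65.54 clk 1.6 w 1.001 gf 0.0 F [-0.1  0.2 -1. ] q [-1.25  0.43  0.03  1.57 -0.01  1.13 -0.08]
shift first [-30.4  -32.24   5.67] turn [ 1.000e-04  0.000e+00 -2.768e-01]  | after turn, shift [-20.43 -39.32   5.68]
```

Call:
carry_out --claw '[9.1,9.1,9.1,9.1,9.1,9.1,9.1,9.1,9.1,9.1,9.1,9.1,9.1,9.1,9.1]' --delta_pos '[[-2.53,-2.69,0.47],[-2.53,-2.69,0.47],[-2.53,-2.69,0.47],[-2.53,-2.69,0.47],[-2.53,-2.69,0.47],[-2.53,-2.69,0.47],[-2.53,-2.69,0.47],[-2.53,-2.69,0.47],[-2.53,-2.69,0.47],[-2.53,-2.69,0.47],[-2.53,-2.69,0.47],[-2.53,-2.69,0.47],[0,0,0],[0,0,0],[0,0,0]]' --angular '[[0,0,0],[0,0,0],[0,0,0],[0,0,0],[0,0,0],[0,0,0],[0,0,0],[0,0,0],[0,0,0],[0,0,0],[0,0,0],[0,0,0],[0,0,-0.139],[0,0,-0.138],[0,0,0]]'

```text
clock: 3.1
position: [0.4016, 0.1491, 0.1705]
ee_rot: [0.233, 3.133, 0.0]
force: [-0.3, 0.3, 0.4]
width: 0.987
gripper_force: 0.0
```

```bash
python3 -c "
from h import *
p=shot('wrist','w1.png')
print(rect(p,'sanding_block',.034),rect(p,'wax_tin',.055))
plan(.402,.1496,.017,81.4)"
```

```text
{'conf': 0.73, 'c': (0.4002, 0.1539), 'size': (111.2, 61.9), 'ang': -9.2, 'px': 288.0} {'conf': 0.66, 'c': (0.4803, 0.1627), 'size': (49.3, 31.1), 'ang': 83.0, 'px': 311.0}
pos [0.4015 0.1496 0.1704] yaw 81.21 clk 3.25 w 0.987 gf 0.0 F [-0.2 -0.  -0.1] q [-0.62  0.18  0.16  2.11 -0.04  0.86  0.98]
shift first [-0.05  0.   15.34] turn [ 0.0003  0.0001 -0.0033]  | after turn, shift [-5.000e-02  1.000e-02  1.534e+01]
```

View pics/w1.png

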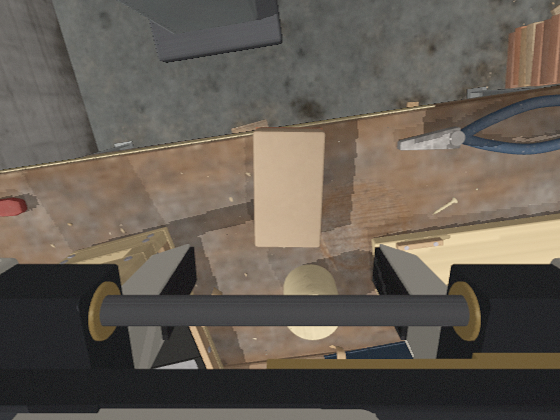

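The wrist view shows the block top spanning columns 254–323 and rows 130–247. It sits midway between the open fingers, so I go down.

Call:
carry_out --claw '[9.1,9.1,9.1,9.1,9.1,9.1,5.5,5.5,5.5,5.5,5.5,5.5,5.5,5.5]' --delta_pos '[[0,0.1,3],[0,0.1,3],[0,0,3],[0,0,3],[0,0,3.3],[0,0,0],[0,0,0],[0,0,0],[0,0,0],[0,0,0],[0,0,0],[0,0,0],[0,0,-2],[0,0,-2]]' --angular '[[0,0,0],[0,0,0],[0,0,0],[0,0,0],[0,0,0],[0,0,0],[0,0,0],[0,0,0],[0,0,0],[0,0,0],[0,0,0],[0,0,0],[0,0,0],[0,0,0]]' --force 30

```text
clock: 4.65
position: [0.4014, 0.1512, 0.058]
ee_rot: [-0.236, -3.132, 0.001]
force: [0.5, -0.4, -0.3]
width: 0.683
gripper_force: 30.0
```

```bash
python3 -c "
from h import *
plan(.6385,-.0045,.2,96.8)"
```

```text
pos [0.4014 0.1512 0.058 ] yaw 81.4 clk 4.65 w 0.683 gf 30.0 F [ 0.5 -0.4 -0.3] q [-0.59  0.37  0.13  2.23 -0.09  0.55  1.03]
shift first [-25.76 -11.85 -14.21] turn [-0.0004 -0.0007 -0.2688]  | after turn, shift [-21.7  -18.27 -14.2 ]
```

Call:
carry_out --claw '[5.5,5.5,5.5,5.5,5.5,5.5,5.5,5.5,5.5,5.5,5.5,5.5,5.5]' --delta_pos '[[0,0,-4],[0,0,-4],[0,0,-4],[0,0,-3],[-3,0,-2],[-3,0,0],[-3,0,0],[-3,0,0],[-3,0,0],[-3,0,0],[-3,0,0],[-3,0,0],[0,0,0]]' --angular '[[0,0,0],[0,0,0],[0,0,0],[0,0,0],[0,0,0],[0,0,0],[0,0,0],[0,0,0],[0,0,0],[0,0,0],[0,0,-0.134],[0,0,-0.134],[0,0,0]]'

```text
clock: 5.95
position: [0.642, 0.1184, 0.227]
ee_rot: [-0.189, 3.135, -0.001]
force: [0.5, 0.2, -0.8]
width: 0.683
gripper_force: 30.0
```

```bash
python3 -c "
from h import *
p=shot('wrist','w2.png')
for l,z in [('block_insert',.022),('tin_insert',.022),('kit_box',.026)]: print(l,rect(p,l,z),[(np.array(r['centre'])*[560,420]).round() for r in arm.place_of(l,p)[:1]])
plan(.6385,-.0045,.2,96.8)"
```

```text
block_insert {'conf': 0.58, 'c': (0.6383, -0.0036), 'size': (123.3, 90.5), 'ang': 6.9, 'px': 170.0} [array([174., 156.])]
tin_insert {'conf': 0.57, 'c': (0.533, -0.016), 'size': (92.0, 86.8), 'ang': -83.1, 'px': 160.0} [array([166.,  34.])]
kit_box {'conf': 0.79, 'c': (0.6383, -0.0114), 'size': (275.8, 139.7), 'ang': -4.3, 'px': 161.0} [array([175.,  97.])]
pos [0.6386 0.1199 0.2278] yaw 96.76 clk 6.3 w 0.687 gf 30.0 F [ 1.1  0.2 -0.6] q [-0.39  0.48  0.19  1.52 -0.1   1.16  1.5 ]
shift first [  1.48 -12.36   2.77] turn [ 0.0003  0.0001 -0.0007]  | after turn, shift [  1.49 -12.35   2.78]
```

View pics/w2.png

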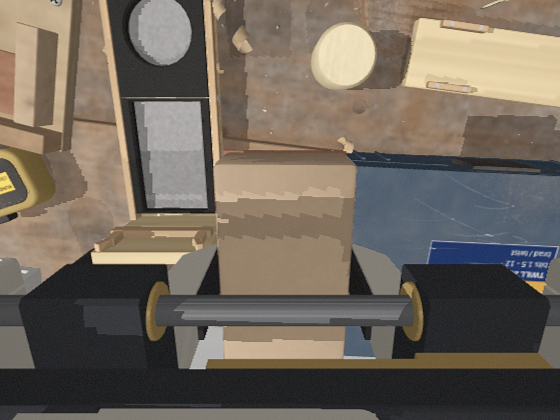

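```bash
cat >> h.py <<'E'
def well(p,label,z):
    """grey well floor in the insert's trace -> rect in world"""
    r=arm.trace(label,p)[0]['region'].astype(np.uint8)
    h=cv2.convexHull(np.argwhere(r)[:,::-1].astype(np.int32)); m=cv2.fillPoly(np.zeros_like(r),[h],1)
    g=((p['frame'].min(2)>95)&(m>0)).astype(np.uint8); g=cv2.morphologyEx(g,cv2.MORPH_OPEN,np.ones((5,5)))
    c=max(cv2.findContours(g,0,2)[0],key=cv2.contourArea)[:,0]
    W=px2w(p,c,z)[:,:2]*1000
    return cv2.minAreaRect(W.astype(np.float32)), cv2.boundingRect(c)
E
python3 -c "
from h import *
p=shot('wrist'); s=st()['position']
print(well(p,'block_insert',.012), well(p,'tin_insert',.012))
q=shot('top'); print(well(q,'block_insert',.012), well(q,'tin_insert',.012))
for uv in [(217,163),(352,163),(285,163),(285,358)]: print(px2w(p,uv,s[2]+.017)-s)
"
```

```text
(((638.2225341796875, -5.329059600830078), (116.32795715332031, 69.00666046142578), 6.857271194458008), (133, 105, 73, 106)) (((514.22119140625, -20.358375549316406), (61.18379592895508, 60.57583236694336), 6.735593318939209), (127, 0, 62, 69))
(((638.8030395507812, -3.416839599609375), (114.32782745361328, 67.56502532958984), 6.218734264373779), (270, 145, 29, 42)) (((516.0538940429688, -17.831819534301758), (54.4867057800293, 54.831504821777344), 88.82282257080078), (280, 199, 21, 21))
[[-0.05092186 -0.03341902  0.017     ]]
[[-0.05753345  0.02245355  0.017     ]]
[[-0.0542525  -0.00527281  0.017     ]]
[[0.04407948 0.0064379  0.017     ]]
```

Call:
carry_out --claw '[5.5,5.5,5.5,5.5,5.5,5.5,5.5,5.5,5.5,5.5]' --delta_pos '[[0.37,-3.1,0],[0.37,-3.1,0],[0.37,-3.1,0],[0.37,-3.1,0],[0,0,4],[0,0,4],[0,0,4],[0,0,3],[0,0,2],[0,0,0]]' --angular '[[0,0,0],[0,0,0],[0,0,0],[0,0,0],[0,0,0],[0,0,0],[0,0,0],[0,0,0],[0,0,0],[0,0,0]]'

```text
clock: 7.6
position: [0.6371, -0.0053, 0.0543]
ee_rot: [0.185, -3.131, 0.0]
force: [-0.2, -0.1, -0.4]
width: 0.683
gripper_force: 30.0
```

```bash
python3 -c "
from h import *
p=shot('wrist','w3.png')
plan(.6384,-.005,.033,96.8)"
```

```text
pos [ 0.6384 -0.0053  0.0563] yaw 96.76 clk 7.65 w 0.685 gf 30.0 F [-0.3 -0.  -0.2] q [-0.19  0.63  0.18  1.72 -0.14  0.81  1.74]
shift first [-0.01  0.03  2.33] turn [ 0.0001 -0.0026 -0.0006]  | after turn, shift [0.   0.03 2.33]
```

View pics/w3.png

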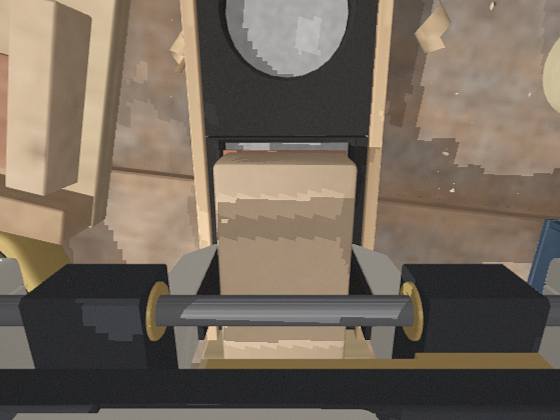

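The block is centred over the well: its columns run 218–352 against the well's 217–350, and its near edge (row 150) is inside the rim (row 140). I lower it.

Call:
carry_out --claw '[5.5,5.5,5.5,5.5,5.5,5.5]' --delta_pos '[[0,0,1],[0,0,0.6],[0,0,0.4],[0,0,0.4],[0,0,0.3],[0,0,0]]' --angular '[[0,0,0],[0,0,0],[0,0,0],[0,0,0],[0,0,0],[0,0,0]]' --force 30

```text
clock: 8.25
position: [0.6401, -0.0053, 0.0333]
ee_rot: [-0.185, 3.134, 0.001]
force: [-9.4, 1.2, 25.6]
width: 0.682
gripper_force: 30.0
```

Call:
carry_out --claw '[5.5,5.5,5.5]' --delta_pos '[[0.15,0,-0.15],[0,0,0],[0,0,0]]' --angular '[[0,0,0],[0,0,0],[0,0,0]]'

```text
clock: 8.55
position: [0.6386, -0.0055, 0.0333]
ee_rot: [-0.185, 3.134, 0.0]
force: [-2.9, 0.4, 12.6]
width: 0.686
gripper_force: 30.0
```

```bash
python3 -c "
from h import *
p=shot('wrist','w4.png')
plan(.6384,-.005,.033,96.8)"
```

```text
pos [ 0.6386 -0.0055  0.0333] yaw 96.76 clk 8.6 w 0.686 gf 30.0 F [-3.3 -0.4 12.4] q [-0.19  0.66  0.17  1.73 -0.15  0.76  1.74]
shift first [0.02 0.05 0.03] turn [ 0.0002  0.002  -0.0007]  | after turn, shift [0.02 0.05 0.03]
```

View pics/w4.png

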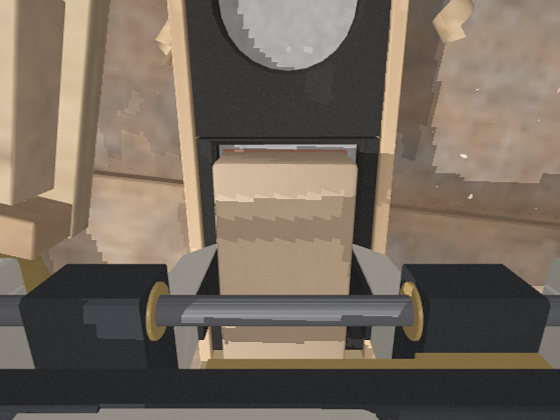

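Call:
carry_out --claw '[5.5,9.1,9.1,9.1,9.1,9.1,9.1,9.1,9.1]' --delta_pos '[[0,0,-0.1],[0,0,0],[0,0,0],[0,0,0],[0,0,-3],[0,0,-4],[0,0,-4],[0,0,-4],[0,0,0]]' --angular '[[0,0,0],[0,0,0],[0,0,0],[0,0,0],[0,0,0],[0,0,0],[0,0,0],[0,0,0],[0,0,0]]'

```text
clock: 9.5
position: [0.6411, -0.0057, 0.1888]
ee_rot: [-0.185, 3.127, 0.0]
force: [0.4, -0.6, -0.2]
width: 0.992
gripper_force: 0.0
```

```bash
python3 -c "
from h import *
p=shot('wrist','w5.png')
print(rect(p,'sanding_block',.048),rect(p,'sanding_block',.056))
c=np.array([.6384,-.005]);import math
a=math.radians(6.8);ax=np.array([math.cos(a),math.sin(a)])
t=c-.131*ax/1.0*(.125/.131)
print(t, well(p,'tin_insert',.0155))
q=shot('top'); print(rect(q,'wax_tin',.055), rect(q,'sanding_block',.048))
plan(.5166,.1545,.2,96.8)"
```

```text
{'conf': 0.82, 'c': (0.6357, -0.0048), 'size': (110.3, 61.9), 'ang': 6.4, 'px': 285.0} {'conf': 0.82, 'c': (0.6337, -0.005), 'size': (107.3, 60.2), 'ang': 6.4, 'px': 285.0}
[ 0.51427931 -0.0198005 ] (((514.8909301757812, -17.497901916503906), (61.763980865478516, 61.739768981933594), 5.084382057189941), (252, 1, 71, 78))
{'conf': 0.95, 'c': (0.516, 0.1539), 'size': (59.8, 53.2), 'ang': 44.5, 'px': 225.0} None
pos [ 0.6371 -0.0055  0.1814] yaw 96.77 clk 9.85 w 0.993 gf 0.0 F [ 0.2  0.4 -0.7] q [-0.21  0.49  0.21  1.61 -0.11  1.05  1.71]
shift first [10.08 17.31 -1.84] turn [ 0.0001 -0.0024 -0.0005]  | after turn, shift [10.07 17.31 -1.86]
```

View pics/w5.png

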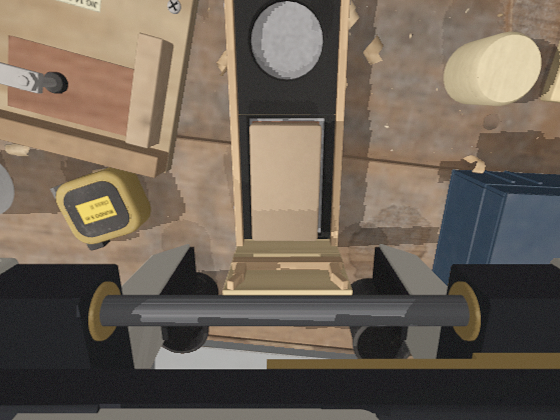

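The block sits evenly in the well, with thin uniform gaps at columns 250–323 and rows 120–240. Next is the tin.

Call:
carry_out --claw '[9.1,9.1,9.1,9.1,9.1,9.1,9.1,9.1]' --delta_pos '[[1.5,2.5,0],[1.5,2.5,0],[1.5,2.5,0],[1.5,2.5,0],[1.5,2.5,0],[1.3,2.5,0],[1.3,2.4,0],[0,0,0]]' --angular '[[0,0,0],[0,0,0],[0,0,0],[0,0,0],[0,0,0],[0,0,0],[0,0,0],[0,0,0]]'

```text
clock: 10.65
position: [0.5144, 0.1592, 0.182]
ee_rot: [0.194, -3.133, -0.002]
force: [-0.1, -0.1, -0.5]
width: 0.99
gripper_force: 0.0
```

```bash
python3 -c "
from h import *
p=shot('wrist','w6.png')
r=arm.trace('wax_tin',p)[0]['region']
yy,xx=np.nonzero(r); print('bbox',xx.min(),xx.max(),yy.min(),yy.max(), rect(p,'wax_tin',.055))
for x,y in [(.516,.154),(.518,.156),(.52,.156),(.516,.158)]:
  a=np.linspace(0,6.28,80); P=np.vstack([np.c_[x+.028*np.cos(a),y+.028*np.sin(a),0*a+z] for z in(0,.055)])
  for v in (p,): u=w2px(v,P); m=np.zeros(r.shape,np.uint8); cv2.fillConvexPoly(m,cv2.convexHull(u.astype(np.int32)),1); print(x,y,u.min(0).round(),u.max(0).round(),(m.astype(bool)&r).sum()/(m.astype(bool)|r).sum())
q=shot('top'); print(px2w(q,[(222,178),(105,183)],.1),px2w(q,[(222,178)],.15))
plan(.518,.156,.02,96.8)"
```

```text
bbox 252 315 160 229 {'conf': 0.88, 'c': (0.5148, 0.1585), 'size': (62.3, 54.5), 'ang': 26.3, 'px': 284.0}
0.516 0.154 [245. 154.] [309. 227.] 0.7357811375089993
0.518 0.156 [247. 157.] [311. 229.] 0.810366309494144
0.52 0.156 [247. 159.] [311. 231.] 0.8088235294117647
0.516 0.158 [249. 155.] [314. 227.] 0.8514066496163682
[[0.58693197 0.15465062 0.1       ]
 [0.57989481 0.44878611 0.1       ]] [[0.57636136 0.14755006 0.15      ]]
pos [0.5174 0.1544 0.1825] yaw 96.7 clk 10.85 w 0.992 gf 0.0 F [ 0.3  0.  -0.5] q [-0.52  0.34  0.17  1.85 -0.07  0.96  1.37]
shift first [-0.08  0.17 16.25] turn [-0.0007 -0.0003 -0.0017]  | after turn, shift [-0.08  0.16 16.25]
```

Call:
carry_out --claw '[9.1,9.1,9.1,9.1,9.1,9.1,4.5,4.5,4.5,4.5,4.5,4.5,4.5,4.5,4.5,4.5,4.5]' --delta_pos '[[-0.1,0.35,3],[0,0,4],[0,0,4],[0,0,3],[0,0,2],[0,0,0],[0,0,0],[0,0,0],[0,0,0],[0,0,0],[0,0,0],[0,0,0],[0,0,-2],[0,0,-4],[0,0,-4],[0,0,-4],[0,0,0]]' --angular '[[0,0,0],[0,0,0],[0,0,0],[0,0,0],[0,0,0],[0,0,0],[0,0,0],[0,0,0],[0,0,0],[0,0,0],[0,0,0],[0,0,0],[0,0,0],[0,0,0],[0,0,0],[0,0,0],[0,0,0]]' --force 25

```text
clock: 12.55
position: [0.5204, 0.1599, 0.1679]
ee_rot: [-0.185, 3.128, 0.005]
force: [1.0, 0.4, -0.8]
width: 0.608
gripper_force: 25.0
```

```bash
python3 -c "
from h import *
plan(.515,-.0185,.16,96.8)"
```

```text
pos [0.5204 0.1599 0.1679] yaw 96.76 clk 12.55 w 0.608 gf 25.0 F [ 1.   0.4 -0.8] q [-0.52  0.36  0.16  1.86 -0.07  0.92  1.37]
shift first [  2.65 -17.66   0.73] turn [ 0.0025  0.0082 -0.0007]  | after turn, shift [  2.65 -17.65   0.79]
```

Call:
carry_out --claw '[4.5,4.5,4.5,4.5,4.5,4.5,4.5,4.5,4.5,4.5,4.5]' --delta_pos '[[0.4,-3,0],[0.4,-3,0],[0.4,-3,0],[0.4,-3,0],[0.4,-3,0],[0.4,-2.5,0],[0,0,3],[0,0,3],[0,0,2],[0,0,0],[0,0,0]]' --angular '[[0,0,0],[0,0,0],[0,0,0],[0,0,0],[0,0,0],[0,0,0],[0,0,0],[0,0,0],[0,0,0],[0,0,0],[0,0,0]]'

```text
clock: 13.65
position: [0.514, -0.0177, 0.0826]
ee_rot: [0.185, -3.135, 0.0]
force: [-0.3, -0.4, -1.2]
width: 0.603
gripper_force: 25.0
```

```bash
python3 -c "
from h import *
p=shot('wrist','w7.png')
plan(.515,-.0185,.0375,96.8)"
```

```text
pos [ 0.5147 -0.0176  0.0833] yaw 96.77 clk 13.7 w 0.602 gf 25.0 F [ 0.2  0.2 -1.6] q [-0.22  0.43  0.19  2.01 -0.13  0.71  1.74]
shift first [-0.02 -0.09  4.58] turn [-0.0001  0.0004 -0.0005]  | after turn, shift [-0.02 -0.09  4.58]
```

View pics/w7.png

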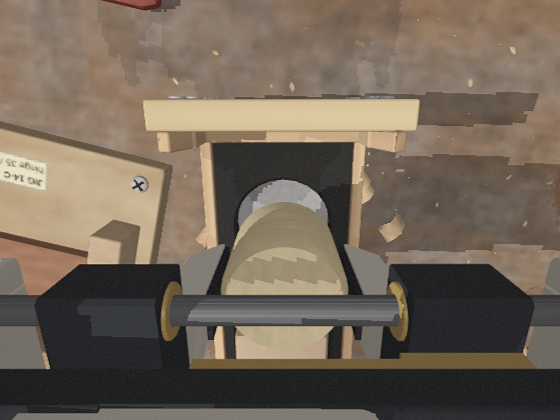

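```bash
python3 -c "
from h import *
p=shot('wrist'); s=st(); Rm=R.from_rotvec(s['ee_rot']).as_matrix(); pos=s['position']
f=lambda uv,z: ((px2w(p,uv,z)-pos)@Rm)[0].round(4)
print('tin near',f((284,203),pos[2]-.0225),'well near floor',f((284,180),.0155),f((284,180),.0255), 'well c', f((238,220),.0255), f((329,220),.0255))
print([ (np.array(r['centre'])*[560,420]).round(1) for r in arm.place_of('tin_insert',p)], well(p,'tin_insert',.0155)[0])
im=p['frame'][150:300,200:380]; cv2.imwrite('pics/w7c.png',cv2.resize(im,None,fx=4,fy=4,interpolation=2)[:,:,::-1])
"
```

```text
tin near [0.0253 0.0006 0.0225] well near floor [0.0277 0.0006 0.0682] [0.03   0.0006 0.0582] well c [ 0.0025 -0.0303  0.0582] [0.0025 0.0308 0.0582]
[] ((512.2197875976562, -16.963172912597656), (52.505767822265625, 68.74119567871094), 8.07858657836914)
```

View pics/w7c.png

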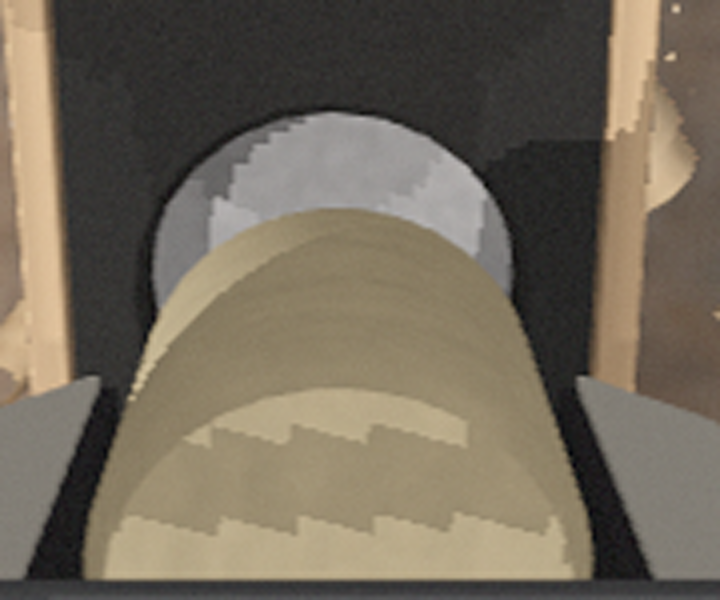

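The tin is within about 1 mm of the well centre (tin base edge at row 202, well edge at row 178, both near column 284). I lower it.

Call:
carry_out --claw '[4.5,4.5,4.5,4.5,4.5,4.5]' --delta_pos '[[0.05,0,2.5],[0,0,1],[0,0,0.6],[0,0,0.3],[0,0,0.2],[0,0,0]]' --angular '[[0,0,0],[0,0,0],[0,0,0],[0,0,0],[0,0,0],[0,0,0]]'

```text
clock: 14.45
position: [0.5142, -0.0176, 0.0386]
ee_rot: [-0.185, 3.135, 0.001]
force: [-7.2, 0.6, 18.6]
width: 0.604
gripper_force: 25.0
```

Call:
carry_out --claw '[4.5,9.1,9.1,9.1,9.1,9.1,9.1,9.1,9.1,9.1,9.1,9.1,9.1,9.1,9.1,9.1,9.1,9.1,9.1]' --delta_pos '[[0,0,-0.2],[0,0,0],[0,0,0],[0,0,0],[0,0,-4],[0,0,-4],[0,0,-4],[0,0,-4],[-0.3,3.4,-2],[-0.3,3.4,0],[-0.3,3.4,0],[-0.3,3.4,0],[-0.3,3.4,0],[-0.3,3.4,0],[-0.3,3.4,0],[-0.3,3.4,0],[-0.3,3.4,0],[-0.3,3.4,0],[-0.4,3.4,0]]' --angular '[[0,0,0],[0,0,0],[0,0,0],[0,0,0],[0,0,0],[0,0,0],[0,0,0],[0,0,0],[0,0,0],[0,0,0],[0,0,0],[0,0,0],[0,0,0],[0,0,0],[0,0,0],[0,0,0],[0,0,0],[0,0,0],[0,0,0]]'

```text
clock: 16.35
position: [0.5032, 0.359, 0.2186]
ee_rot: [0.186, -3.136, 0.0]
force: [-0.1, 0.1, -0.6]
width: 0.988
gripper_force: 0.0
```

Call:
carry_out --claw '[9.1,9.1,9.1,9.1,9.1,9.1,9.1,9.1,9.1,9.1,9.1,9.1,9.1]' --delta_pos '[[0,0,0],[0,0,0],[0,0,0],[0,0,0],[0,0,0],[0,0,0],[0,0,0],[0,0,0],[0,0,0],[0,0,0],[0,0,0],[0,0,0],[0,0,0]]' --angular '[[0,0,0.1424],[0,0,0.1424],[0,0,0.1424],[0,0,0.1424],[0,0,0.1424],[0,0,0.1424],[0,0,0.1424],[0,0,0.1424],[0,0,0.1424],[0,0,0.1424],[0,0,0.1424],[0,0,0.1424],[0,0,0]]'

```text
clock: 17.65
position: [0.5034, 0.3578, 0.2185]
ee_rot: [2.245, 2.197, -0.001]
force: [0.4, -0.2, 0.3]
width: 0.992
gripper_force: 0.0
```

```bash
python3 -c "
from h import *
p=shot('wrist','w8.png')
print(rect(p,'divider_board',.016)); print([ px2w(p,np.array(r['centre'])*[560,420],0).round(4) for r in arm.place_of('divider_board',p)])
q=shot('top','t8.png')
im=q['frame'][110:270,90:410]; cv2.imwrite('pics/t8c.png',cv2.resize(im,None,fx=2.5,fy=2.5,interpolation=2)[:,:,::-1])
plan(.5052,.356,.22,-1.1)"
```

```text
{'conf': 0.55, 'c': (0.5053, 0.3592), 'size': (253.5, 63.9), 'ang': 89.8, 'px': 285.0}
[array([[0.5003, 0.3601, 0.    ]])]
pos [0.5035 0.3577 0.2187] yaw -0.95 clk 17.85 w 0.989 gf 0.0 F [0.8 0.  0.4] q [-1.04  0.45  0.5   1.63 -0.24  1.12 -0.5 ]
shift first [-0.16  0.17 -0.13] turn [-0.0001  0.0001  0.0026]  | after turn, shift [-0.16  0.17 -0.13]
```

View pics/w8.png

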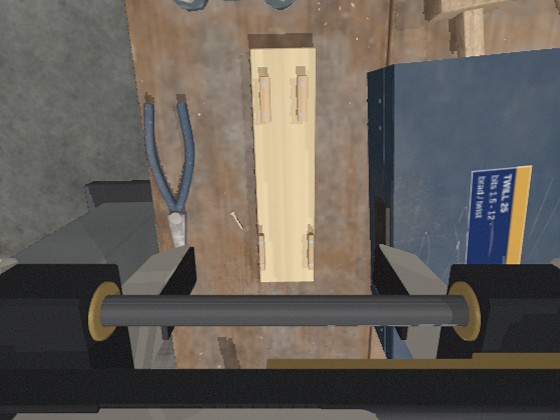

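View pics/t8c.png

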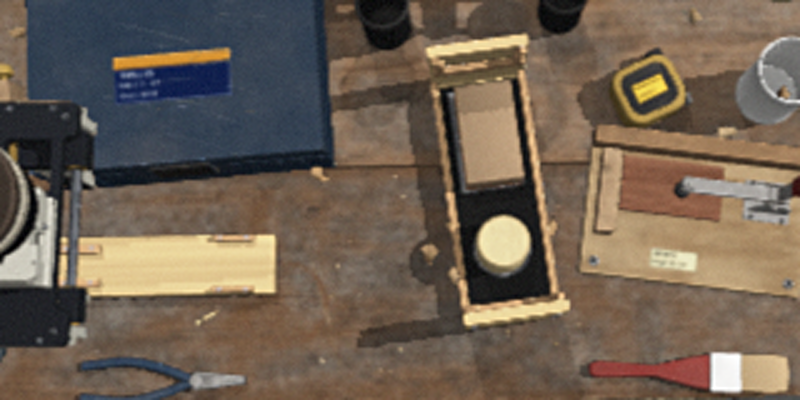

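In the wrist view the board lies at columns 250–315. Its closely spaced strips are at the far (+y) end and its widely spaced strips at the -y end. The top crop shows the block and tin in their wells. The blue toolbox front (columns 370–395, x≈0.59, about 0.1 m high) would hit the gripper body in a straight-down grasp. I'll first push the board about 25 mm toward the robot with turned, tilted fingers.

Call:
carry_out --claw '[9.1,9.1,9.1,9.1,9.1,9.1,9.1,9.1,9.1,9.1,9.1,9.1,9.1,9.1,9.1,9.1]' --delta_pos '[[0,0,0],[0,0,0],[0,0,0],[0,0,0],[0,0,0],[0,0,0],[0,0,0],[0,0,0],[0,0,0],[0,0,0],[0,0,0],[0,0,0],[0,0,0],[0,0,0],[0,0,0],[0,0,0]]' --angular '[[0,0,-0.132],[0,0,-0.132],[0,0,-0.132],[0,0,-0.132],[0,0,-0.132],[0,0,-0.132],[0,0,-0.132],[0,0,-0.132],[0,0,-0.132],[0,0,-0.132],[0,0,-0.132],[0,0,-0.132],[0,-0.116,0],[0,-0.116,0],[0,-0.116,0],[0,0,0]]'

```text
clock: 19.45
position: [0.4995, 0.3587, 0.2177]
ee_rot: [-0.002, 2.794, -0.002]
force: [-0.7, 0.2, -0.6]
width: 0.993
gripper_force: 0.0
```

```bash
python3 -c "
from h import *
q=shot('top'); r=arm.trace('divider_board',q); print(rect(q,'divider_board',.016))
plan(.556,.3585,.10,90);plan(.556,.3585,.006,90);plan(.526,.3585,.006,90)
print(R.from_rotvec(st()['ee_rot']).as_matrix().round(3))"
```

```text
{'conf': 0.7, 'c': (0.5039, 0.2914), 'size': (131.5, 62.5), 'ang': 88.9, 'px': 176.0}
pos [0.5042 0.3578 0.2194] yaw 89.66 clk 19.6 w 0.993 gf 0.0 F [ 0.9 -0.4  0.2] q [-1.04  0.29  0.22  1.88  0.28  0.76  0.55]
shift first [-0.81  0.1  12.99] turn [-0.001   0.3471 -0.0059]  | after turn, shift [-5.18  0.07 11.94]
pos [0.5042 0.3578 0.2194] yaw 89.66 clk 19.6 w 0.993 gf 0.0 F [ 0.9 -0.4  0.2] q [-1.04  0.29  0.22  1.88  0.28  0.76  0.55]
shift first [ 2.39  0.1  21.83] turn [-0.001   0.3471 -0.0059]  | after turn, shift [-5.18  0.07 21.34]
pos [0.5042 0.3578 0.2194] yaw 89.66 clk 19.6 w 0.993 gf 0.0 F [ 0.9 -0.4  0.2] q [-1.04  0.29  0.22  1.88  0.28  0.76  0.55]
shift first [ 5.21  0.08 20.81] turn [-0.001   0.3471 -0.0059]  | after turn, shift [-2.18  0.07 21.34]
[[-0.94   0.006  0.34 ]
 [ 0.006  1.    -0.002]
 [-0.34   0.    -0.94 ]]
```

Call:
carry_out --claw '[9.1,9.1,9.1,9.1,9.1,9.1,9.1,9.1,9.1,9.1,9.1,9.1,9.1,9.1,9.1,9.1]' --delta_pos '[[-0.2,0,3.2],[-0.2,0,3.2],[-0.2,0,3.2],[-0.2,0,3.4],[0.8,0,2.2],[0.8,0,2.2],[0.8,0,2.2],[0.6,0,1.7],[0.1,0,0.3],[0,0,0],[0.47,0,-0.17],[0.47,0,-0.17],[0.47,0,-0.17],[0.47,0,-0.17],[0.47,0,-0.17],[0.47,0,-0.17]]' --angular '[[0,0,0],[0,0,0],[0,0,0],[0,0,0],[0,0,0],[0,0,0],[0,0,0],[0,0,0],[0,0,0],[0,0,0],[0,0,0],[0,0,0],[0,0,0],[0,0,0],[0,0,0],[0,0,0]]'

```text
clock: 21.2
position: [0.5262, 0.3582, 0.0089]
ee_rot: [0.01, 2.792, 0.0]
force: [4.4, -0.4, 5.5]
width: 0.992
gripper_force: 3.0
```

```bash
python3 -c "
from h import *
q=shot('top'); print(rect(q,'divider_board',.016))
plan(.526,.3585,.006,90)"
```

```text
{'conf': 0.89, 'c': (0.4795, 0.2876), 'size': (122.4, 62.1), 'ang': 88.9, 'px': 183.0}
pos [0.5255 0.3583 0.0086] yaw 89.66 clk 21.3 w 0.991 gf 1.6 F [2.5 0.7 3.3] q [-1.04  0.63  0.3   2.03  0.3   0.28  0.46]
shift first [0.05 0.02 0.26] turn [ 0.      0.3491 -0.0061]  | after turn, shift [-0.05  0.02  0.26]
```

Call:
carry_out --claw '[9.1,9.1,9.1,9.1,9.1,9.1,9.1,9.1,9.1,9.1,9.1,9.1,9.1,9.1,9.1,9.1,9.1,9.1,9.1,9.1]' --delta_pos '[[-0.4,0,0.1],[-1.3,0,-3.6],[-1.3,0,-3.6],[-1.3,0,-3.6],[-1.3,0,-3.6],[-1.3,0,-3.6],[0,0,0],[0,0,0],[0,0,0],[0,0,0],[0,0,0],[0,0,0],[0,0,0],[0,0,0],[0,0,0],[0,0,0],[0,0,0],[0,0,0],[0,0,0],[0,0,0]]' --angular '[[0,0,0],[0,0,0],[0,0,0],[0,0,0],[0,0,0],[0,0,0],[0,0.116,0],[0,0.116,0],[0,0.116,0],[0,0,0.132],[0,0,0.132],[0,0,0.132],[0,0,0.132],[0,0,0.132],[0,0,0.132],[0,0,0.132],[0,0,0.132],[0,0,0.132],[0,0,0.132],[0,0,0.132]]'

```text
clock: 23.3
position: [0.5285, 0.3573, 0.1989]
ee_rot: [-2.099, -2.336, 0.003]
force: [-0.1, 0.4, -0.4]
width: 0.989
gripper_force: 0.0
```

Call:
carry_out --claw '[9.1,9.1,9.1]' --delta_pos '[[0,-2.5,0],[0,-2.5,0],[0,0,0]]' --angular '[[0,0,0.132],[0,0,0],[0,0,0]]'

```text
clock: 23.6
position: [0.4756, 0.3559, 0.1987]
ee_rot: [-2.238, -2.201, 0.006]
force: [-0.9, 0.5, 0.5]
width: 0.991
gripper_force: 0.0
```

```bash
python3 -c "
from h import *
p=shot('wrist','w9.png'); d=rect(p,'divider_board',.016); print(d,rect(p,'pliers',.01))
print(px2w(p,[(395,150),(395,200)],.1))
plan(d['c'][0],d['c'][1],.004,d['ang']-90)"
```

```text
{'conf': 0.61, 'c': (0.4805, 0.3598), 'size': (254.2, 65.2), 'ang': 89.6, 'px': 289.0} {'conf': 0.7, 'c': (0.3786, 0.35), 'size': (176.5, 52.6), 'ang': 85.6, 'px': 194.0}
[[0.55955878 0.39873419 0.1       ]
 [0.56268979 0.35958839 0.1       ]]
pos [0.4797 0.3552 0.1996] yaw -1.1 clk 23.75 w 0.99 gf 0.0 F [ 0.7 -0.1  0.1] q [-1.08  0.44  0.51  1.71 -0.24  1.06 -0.51]
shift first [ 0.47  0.08 19.56] turn [-0.0003  0.0002 -0.0123]  | after turn, shift [ 0.46  0.08 19.56]
```

View pics/w9.png

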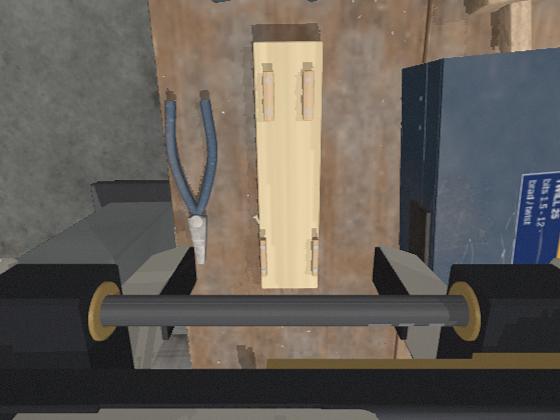

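The board at columns 253–322 now clears the toolbox (its foot is at column 402), and the pliers (up to column 216) clear the left finger. I go down to grasp.

Call:
carry_out --claw '[9.1,9.1,9.1,9.1,9.1,9.1,9.1,5.5,5.5,5.5,5.5,5.5,5.5,5.5,5.5,5.5,5.5,5.5,5.5]' --delta_pos '[[0.3,0.05,4],[0,0,4],[0,0,4],[0,0,4],[0,0,2.5],[0,0,1],[0,0,0],[0,0,0],[0,0,0],[0,0,0],[0,0,0],[0,0,0],[0,0,0],[0,0,-1],[0,0,-4],[0,0,-4],[0,0,-4],[0,0,-4],[0,0,-3]]' --angular '[[0,0,0],[0,0,0],[0,0,0],[0,0,0],[0,0,0],[0,0,0],[0,0,0],[0,0,0],[0,0,0],[0,0,0],[0,0,0],[0,0,0],[0,0,0],[0,0,0],[0,0,0],[0,0,0],[0,0,0],[0,0,0],[0,0,0]]' --force 40

```text
clock: 25.65
position: [0.4805, 0.3581, 0.2079]
ee_rot: [2.244, 2.199, 0.004]
force: [-0.5, 0.6, -1.8]
width: 0.691
gripper_force: 40.0
```

```bash
python3 -c "
from h import *
print(0.5*(np.array([.6384,-.005])+np.array([.515,-.0185])))
p=shot('wrist','w10.png'); s=st(); Rm=R.from_rotvec(s['ee_rot']).as_matrix()
print(rect(p,'divider_board',s['position'][2]+.0125)); r=arm.trace('divider_board',p)[0]['region']; yy,xx=np.nonzero(r); print(yy.min(),yy.max())
u=(np.median(xx[yy<yy.min()+3]),yy.min()); print(((px2w(p,u,s['position'][2]+.0125)-s['position'])@Rm).round(4),((px2w(p,u,s['position'][2]-.0035)-s['position'])@Rm).round(4))
plan(.5768,-.0118,.2,-83.2)"
```

```text
[ 0.5767  -0.01175]
{'conf': 0.97, 'c': (0.4819, 0.4125), 'size': (123.6, 60.8), 'ang': 89.5, 'px': 283.0}
0 359
[[ 0.1148 -0.0022 -0.0118]] [[ 0.1186 -0.0024  0.0042]]
pos [0.4811 0.3587 0.2072] yaw -1.15 clk 25.8 w 0.691 gf 40.0 F [ 0.2  0.6 -2.3] q [-1.09  0.43  0.52  1.7  -0.24  1.07 -0.52]
shift first [-36.85  10.31   0.64] turn [ 1.0000e-04 -4.7000e-03  1.4321e+00]  | after turn, shift [ 5.12 37.92  0.72]
```

Call:
carry_out --claw '[5.5,5.5,5.5,5.5,5.5,5.5,5.5,5.5,5.5,5.5,5.5,5.5,5.5]' --delta_pos '[[-2.8,0.8,0],[-2.8,0.8,0],[-2.8,0.8,0],[-2.8,0.8,0],[-2.8,0.8,0],[-2.8,0.8,0],[-2.8,0.8,0],[-2.8,0.8,0],[-2.8,0.8,0],[-2.8,0.8,0],[-2.8,0.8,0],[-3,0.8,0],[-3,0.7,0]]' --angular '[[0,0,0],[0,0,0],[0,0,0],[0,0,0],[0,0,0],[0,0,0],[0,0,0],[0,0,0],[0,0,0],[0,0,0],[0,0,0],[0,0,0],[0,0,0]]'

```text
clock: 27.1
position: [0.575, -0.0128, 0.2034]
ee_rot: [-2.242, -2.198, 0.003]
force: [0.4, -0.2, -0.5]
width: 0.69
gripper_force: 40.0
```

Call:
carry_out --claw '[5.5,5.5,5.5,5.5,5.5,5.5,5.5,5.5,5.5,5.5,5.5,5.5,5.5]' --delta_pos '[[0,0,0],[0,0,0],[0,0,0],[0,0,0],[0,0,0],[0,0,0],[0,0,0],[0,0,0],[0,0,0],[0,0,0],[0,0,0],[0,0,0],[0,0,0]]' --angular '[[0,0,-0.1425],[0,0,-0.1425],[0,0,-0.1425],[0,0,-0.1425],[0,0,-0.1425],[0,0,-0.1425],[0,0,-0.1425],[0,0,-0.1425],[0,0,-0.1425],[0,0,-0.1425],[0,0,-0.1425],[0,0,-0.1425],[0,0,0]]'

```text
clock: 28.4
position: [0.5748, -0.0119, 0.2035]
ee_rot: [0.191, -3.133, -0.0]
force: [-0.0, 0.4, -2.3]
width: 0.692
gripper_force: 40.0
```

```bash
python3 -c "
from h import *
s=st()['position']
p=shot('wrist'); w=shot('scene','s11.png'); t=shot('top','t11.png')
for v in (w,t): print(rect(v,'divider_board',s[2]+.0125),rect(v,'divider_board',s[2]-.0035))
b=[np.vstack([ (np.array(r['centre'])*[560,420]) for r in arm.trace('kit_box',v)]).round() for v in (w,t)]; print(b)
im=np.hstack([t['frame'][80:300,200:400],w['frame'][60:280,200:400]]); cv2.imwrite('pics/c11.png',cv2.resize(im,None,fx=2,fy=2,interpolation=2)[:,:,::-1])
plan(.5767,-.0118,.1,96.8)"
```

```text
None None
None NoneTraceback (most recent call last):
  File "<string>", line 6, in <module>
    b=[np.vstack([ (np.array(r['centre'])*[560,420]) for r in arm.trace('kit_box',v)]).round() for v in (w,t)]; print(b)
       ~~~~~~~~~^^^^^^^^^^^^^^^^^^^^^^^^^^^^^^^^^^^^^^^^^^^^^^^^^^^^^^^^^^^^^^^^^^^^^^
    return _nx.concatenate(arrs, 0, dtype=dtype, casting=casting)
           ~~~~~~~~~~~~~~~^^^^^^^^^^^^^^^^^^^^^^^^^^^^^^^^^^^^^^^
ValueError: need at least one array to concatenate
```

```bash
python3 -c "
from h import *
p=shot('wrist','w11.png'); w=shot('scene','s11.png')
t=cv2.imread('pics/t11.png')[:,:,::-1]
a=cv2.resize(p['frame'],(400,300),interpolation=3)
b=cv2.resize(t[90:300,170:450],(400,300),interpolation=2)
c=cv2.resize(w['frame'][80:305,180:480],(400,300),interpolation=2)
cv2.imwrite('pics/c11.png',np.vstack([np.hstack([a,b]),np.hstack([c,c*0])])[:,:,::-1])
plan(.5767,-.0118,.1,96.8)"
```

```text
pos [ 0.5759 -0.0117  0.2047] yaw 96.82 clk 28.95 w 0.695 gf 40.0 F [ 0.6 -0.7 -1.4] q [-0.21  0.37  0.19  1.74 -0.08  1.04  1.7 ]
shift first [-0.08 -0.02 10.47] turn [0.     0.0001 0.0003]  | after turn, shift [-0.08 -0.02 10.47]
```

View pics/c11.png

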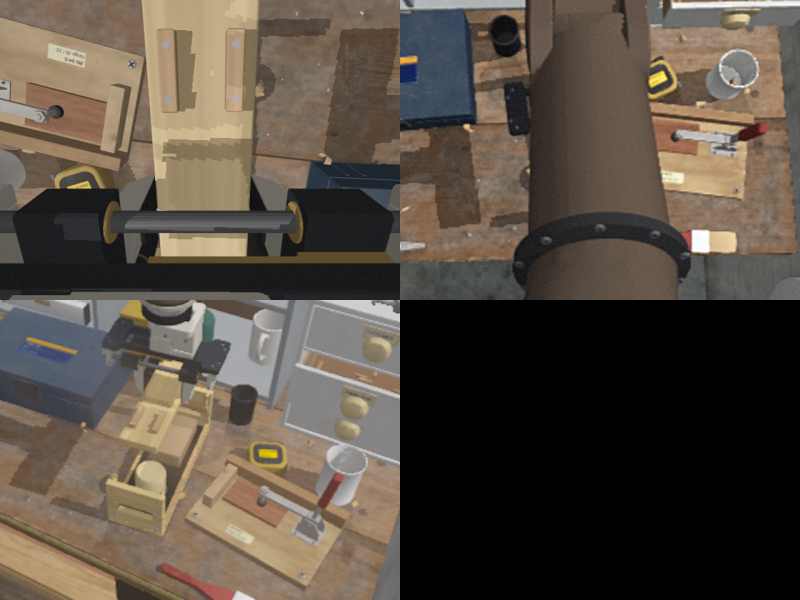

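```bash
python3 -c "
from h import *
p=shot('wrist'); s=st(); Rm=R.from_rotvec(s['ee_rot']).as_matrix(); z=s['position'][2]+.0215
for uv in [(236,41),(236,155),(329,41),(329,155)]: print(uv,((px2w(p,uv,z)-s['position'])@Rm).round(4)[0])
q=shot('scene'); print([px2w(q,np.array(r['centre'])*[560,420],0).round(4) for r in arm.place_of('kit_box',q)],[px2w(p,np.array(r['centre'])*[560,420],s['position'][2]-.0035).round(4) for r in arm.place_of('divider_board',p)])
t=shot('top'); g0=cv2.cvtColor(cv2.imread('pics/top0.png'),cv2.COLOR_BGR2GRAY).astype(np.float32)
g0=cv2.GaussianBlur(g0,(0,0),.7)
a=np.radians(6.8); ax=np.array([np.cos(a),np.sin(a)]); ay=np.array([-ax[1],ax[0]]); c=np.array([.5767,-.0118])
def prof(e,z,half=.04):
  S=np.arange(-.012,.0125,.001); out=[]
  for d in S:
    P=np.array([[*(c+(e+d)*ax+k*ay),z] for k in np.linspace(-half,half,41)])
    u=w2px(t,P).astype(np.float32); out.append(cv2.remap(g0,u[:,0].reshape(-1,1),u[:,1].reshape(-1,1),1).mean())
  return np.array(out).round().astype(int)
for n,e in [('near outer',-.143),('near inner',-.131),('far inner',.131),('far outer',.143)]: print(n,prof(e,.108).tolist())
def profy(y,z,x0,x1):
  out=[]
  for d in np.arange(-.01,.0105,.001):
    P=np.array([[*(c+k*ax+(y+d)*ay),z] for k in np.linspace(x0,x1,41)])
    u=w2px(t,P).astype(np.float32); out.append(cv2.remap(g0,u[:,0].reshape(-1,1),u[:,1].reshape(-1,1),1).mean())
  return np.array(out).round().astype(int)
for y in (-.052,-.045,.045,.052): print(y,profy(y,.026,-.1,.1).tolist())
"
```

```text
(236, 41) [ 0.1    -0.0167 -0.0215]
(236, 155) [ 0.0584 -0.0185 -0.0215]
(329, 41) [ 0.1     0.0171 -0.0215]
(329, 155) [ 0.0584  0.0188 -0.0215]
[array([[ 0.5817, -0.0024,  0.    ]])] [array([[ 0.5752, -0.0121,  0.2012]])]
near outer [88, 88, 87, 86, 83, 81, 78, 78, 82, 91, 107, 126, 147, 170, 191, 204, 210, 214, 215, 214, 212, 207, 200, 190, 177]
near inner [147, 170, 191, 204, 210, 214, 215, 214, 212, 207, 200, 190, 177, 165, 155, 146, 134, 119, 99, 77, 59, 46, 39, 36, 35]
far inner [110, 103, 95, 90, 88, 86, 86, 88, 91, 99, 113, 131, 151, 173, 191, 203, 210, 214, 215, 213, 208, 199, 185, 166, 142]
far outer [151, 173, 191, 203, 210, 214, 215, 213, 208, 199, 185, 166, 142, 120, 104, 92, 84, 80, 77, 74, 72, 70, 69, 68, 69]
-0.052 [102, 102, 101, 101, 101, 101, 104, 108, 116, 127, 140, 152, 161, 165, 164, 155, 139, 119, 96, 74, 54]
-0.045 [108, 116, 127, 140, 152, 161, 165, 164, 155, 139, 119, 96, 74, 54, 41, 32, 28, 26, 27, 30, 34]
0.045 [57, 48, 40, 34, 32, 34, 42, 56, 77, 101, 127, 147, 162, 170, 170, 162, 148, 132, 114, 98, 85]
0.052 [56, 77, 101, 127, 147, 162, 170, 170, 162, 148, 132, 114, 98, 85, 77, 71, 68, 66, 65, 64, 64]
```

The wrist view shows the strips along tool x at 58–100 mm, so the board is held within 1 mm of its centre. The top-camera edge profiles put the box centre at my estimate. I lower the board.

Call:
carry_out --claw '[5.5,5.5,5.5,5.5,5.5,5.5,5.5,5.5]' --delta_pos '[[0,0,3],[0,0,3],[0,0,2.5],[0,0,1],[0,0,0.8],[0,0,0.7],[0,0,0.5],[0,0,0]]' --angular '[[0,0,0],[0,0,0],[0,0,0],[0,0,0],[0,0,0],[0,0,0],[0,0,0],[0,0,0]]'

```text
clock: 30.0
position: [0.5759, -0.0117, 0.0897]
ee_rot: [-0.187, 3.136, 0.0]
force: [-0.3, 0.8, -1.3]
width: 0.695
gripper_force: 40.0
```

Free so far; the board should seat at TCP z ≈ 0.080.

Call:
carry_out --claw '[5.5,5.5,5.5,5.5,5.5]' --delta_pos '[[0,0,0.5],[0,0,0.3],[0,0,0.2],[0,0,0.1],[0,0,0]]' --angular '[[0,0,0],[0,0,0],[0,0,0],[0,0,0],[0,0,0]]'

```text
clock: 30.5
position: [0.5762, -0.0118, 0.0815]
ee_rot: [-0.187, 3.134, 0.001]
force: [-10.6, 0.3, 30.2]
width: 0.688
gripper_force: 40.0
```

Call:
carry_out --claw '[5.5,9.1,9.1,9.1,9.1,9.1,9.1,9.1,9.1,9.1,9.1,9.1,9.1,9.1,9.1,9.1,9.1,9.1,9.1]' --delta_pos '[[0,0,-0.2],[0,0,0],[0,0,0],[0,0,0],[0,0,-3],[0,0,-3],[0,0,-3],[0,0,-3],[3,-2.5,0],[3,-2.5,0],[3,-2.5,0],[3,-2.5,0],[3,-2.5,0],[3,-2.5,0],[3,-2.5,0],[0,-2.5,0],[0,-2.5,0],[0,-1,0],[0,0,0]]' --angular '[[0,0,0],[0,0,0],[0,0,0],[0,0,0],[0,0,0],[0,0,0],[0,0,0],[0,0,0],[0,0,0],[0,0,0],[0,0,0],[0,0,0],[0,0,0],[0,0,0],[0,0,0],[0,0,0],[0,0,0],[0,0,0],[0,0,0]]'

```text
clock: 32.4
position: [0.3952, -0.2711, 0.2005]
ee_rot: [0.184, -3.136, 0.001]
force: [0.2, 1.0, -0.2]
width: 0.995
gripper_force: 0.0
```

Call:
carry_out --claw '[9.1,9.1,9.1,9.1,9.1,9.1,9.1,9.1,9.1,9.1,9.1,9.1,9.1]' --delta_pos '[[0,0,0],[0,0,0],[0,0,0],[0,0,0],[0,0,0],[0,0,0],[0,0,0],[0,0,0],[0,0,0],[0,0,0],[0,0,0],[0,0,0],[0,0,0]]' --angular '[[0,0,0.1424],[0,0,0.1424],[0,0,0.1424],[0,0,0.1424],[0,0,0.1424],[0,0,0.1424],[0,0,0.1424],[0,0,0.1424],[0,0,0.1424],[0,0,0.1424],[0,0,0.1424],[0,0,0.1424],[0,0,0]]'

```text
clock: 33.7
position: [0.3955, -0.2684, 0.2004]
ee_rot: [-2.242, -2.199, -0.0]
force: [-0.3, 0.4, -0.2]
width: 0.986
gripper_force: 0.0
```

```bash
python3 -c "
from h import *
t=shot('top','t12.png'); p=shot('wrist','w12.png')
print(rect(t,'divider_board',.092), [px2w(t,np.array(r['centre'])*[560,420],.076).round(4) for r in arm.place_of('divider_board',t)])
print(rect(p,'paint_brush',.008),[(l,px2w(p,np.array(r['centre'])*[560,420],.003).round(4)) for l in('paint_brush','bristles') for r in arm.place_of(l,p)])
print(rect(t,'paint_brush',.008),[(l,px2w(t,np.array(r['centre'])*[560,420],.003).round(4)) for l in('paint_brush','bristles') for r in arm.place_of(l,t)])
b=cv2.resize(t['frame'][110:280,240:440],(470,400),interpolation=2)
a=cv2.resize(p['frame'],(330,248),interpolation=3); a=np.vstack([a,np.zeros((152,330,3),np.uint8)])
cv2.imwrite('pics/c12.png',np.hstack([b,a])[:,:,::-1])
plan(.3775,-.2505,.004,-1.1)"
```

```text
{'conf': 0.96, 'c': (0.5774, -0.0128), 'size': (255.1, 65.5), 'ang': 6.7, 'px': 289.0} [array([[ 0.5659, -0.019 ,  0.076 ]])]
{'conf': 0.83, 'c': (0.3805, -0.2151), 'size': (213.6, 41.8), 'ang': 87.3, 'px': 267.0} [('bristles', array([[ 0.3797, -0.2821,  0.003 ]]))]
{'conf': 0.65, 'c': (0.3775, -0.2159), 'size': (209.6, 42.5), 'ang': 88.9, 'px': 373.0} [('paint_brush', array([[ 0.3779, -0.2098,  0.003 ]])), ('bristles', array([[ 0.3789, -0.2784,  0.003 ]]))]
pos [ 0.3952 -0.2701  0.2007] yaw -1.05 clk 34.2 w 0.993 gf 0.0 F [-0.1  0.2  0.6] q [-0.05  0.24  0.66  1.99 -0.18  0.96  0.68]
shift first [ 1.93 -1.81 19.67] turn [-0.     -0.0001  0.0009]  | after turn, shift [ 1.93 -1.81 19.67]
```

View pics/c12.png

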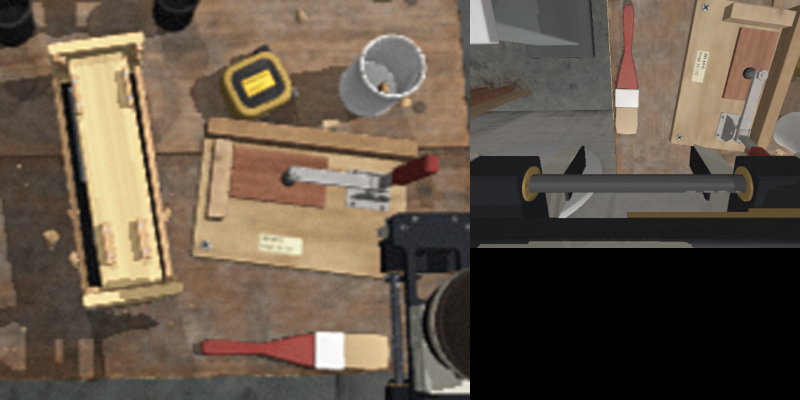

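In the crop the board lies in the box between both end boards, narrow strips near the robot and wide strips far. The brush lies along tool x with its bristles at the -y end.

Call:
carry_out --claw '[9.1,9.1,9.1,9.1,9.1,9.1,9.1,9.1,3,3,3,3,3,3,3,3,3]' --delta_pos '[[1.05,-0.8,0],[1.05,-0.8,0],[0,0,4],[0,0,4],[0,0,4],[0,0,4],[0,0,2.5],[0,0,1.1],[0,0,0],[0,0,0],[0,0,0],[0,0,0],[0,0,0],[0,0,0],[0,0,0],[0,0,0],[0,0,0]]' --angular '[[0,0,0],[0,0,0],[0,0,0],[0,0,0],[0,0,0],[0,0,0],[0,0,0],[0,0,0],[0,0,0],[0,0,0],[0,0,0],[0,0,0],[0,0,0],[0,0,0],[0,0,0],[0,0,0],[0,0,0]]' --force 20

```text
clock: 35.9
position: [0.3798, -0.2488, 0.0049]
ee_rot: [2.242, 2.201, 0.0]
force: [-0.8, 0.2, 6.6]
width: 0.44
gripper_force: 19.9
```

Call:
carry_out --claw '[3,3,3,3,3,3,3,3,3,3,3,3,3,3,3,3,3,3]' --delta_pos '[[0,0,-1],[0,0,-3],[0,0,-4],[0,0,-4],[0,0,-4],[0,0,-4],[0,0,-1.5],[2.45,2.26,0],[2.45,2.26,0],[2.45,2.26,0],[2.45,2.26,0],[2.45,2.26,0],[2.45,2.26,0],[2.45,2.26,0],[2.45,2.26,0],[2.45,2.26,0],[2.45,2.26,0],[0,0,0]]' --angular '[[0,0,0],[0,0,0],[0,0,0],[0,0,0],[0,0,0],[0,0,0],[0,0,0],[0,0,0],[0,0,0],[0,0,0],[0,0,0],[0,0,0],[0,0,0],[0,0,0],[0,0,0],[0,0,0],[0,0,0],[0,0,0]]'

```text
clock: 37.7
position: [0.6123, -0.0031, 0.2194]
ee_rot: [-2.235, -2.207, -0.001]
force: [0.0, 0.5, -0.8]
width: 0.443
gripper_force: 19.9
```

Call:
carry_out --claw '[3,3,3,3,3,3,3,3,3,3,3,3,3]' --delta_pos '[[0,0,0],[0,0,0],[0,0,0],[0,0,0],[0,0,0],[0,0,0],[0,0,0],[0,0,0],[0,0,0],[0,0,0],[0,0,0],[0,0,0],[0,0,0]]' --angular '[[0,0,-0.1424],[0,0,-0.1424],[0,0,-0.1424],[0,0,-0.1424],[0,0,-0.1424],[0,0,-0.1424],[0,0,-0.1424],[0,0,-0.1424],[0,0,-0.1424],[0,0,-0.1424],[0,0,-0.1424],[0,0,-0.1424],[0,0,0]]'

```text
clock: 39.0
position: [0.6096, -0.009, 0.22]
ee_rot: [0.189, -3.135, 0.001]
force: [-0.0, -0.3, -1.1]
width: 0.447
gripper_force: 19.9
```

```bash
python3 -c "
from h import *
plan(.61,-.0083,.11,96.8)
p=shot('wrist','w13.png'); s=st(); Rm=R.from_rotvec(s['ee_rot']).as_matrix()
r=arm.trace('paint_brush',p)
for k in r[:1]:
  yy,xx=np.nonzero(k['region']); print(k['conf'],yy.min(),yy.max(),len(yy))
  for row in range(yy.min(),yy.max(),25):
    c=xx[yy==row]
    if len(c): print(row,c.min(),c.max(),((px2w(p,((c.min()+c.max())/2,row),s['position'][2]+.003)-s['position'])@Rm)[0].round(4))
t=shot('divider_board') if 0 else None
d=rect(p,'divider_board',.092); print(d)
"
```

```text
pos [ 0.6096 -0.009   0.22  ] yaw 96.91 clk 39.0 w 0.447 gf 19.9 F [-0.  -0.3 -1.1] q [-0.19  0.41  0.16  1.63 -0.07  1.1   1.68]
shift first [-0.05  0.07 11.  ] turn [-0.0007 -0.0004  0.0019]  | after turn, shift [-0.04  0.07 11.  ]
0.66 0 358 17336
0 268 310 [ 0.1179  0.002  -0.003 ]
25 271 308 [ 0.1088  0.0022 -0.003 ]
50 272 306 [ 0.0995  0.0021 -0.003 ]
75 273 304 [ 0.0897  0.002  -0.003 ]
100 274 303 [ 0.0795  0.0021 -0.003 ]
125 274 301 [ 0.0689  0.0017 -0.003 ]
150 267 306 [ 0.0578  0.0014 -0.003 ]
175 261 311 [ 0.0463  0.0012 -0.003 ]
200 255 317 [ 0.0342  0.0013 -0.003 ]
225 249 321 [ 0.0216  0.0009 -0.003 ]
250 245 324 [ 0.0083  0.0007 -0.003 ]
275 244 325 [-0.0056  0.0008 -0.003 ]
350 246 319 [-0.0516 -0.     -0.003 ]
{'conf': 0.59, 'c': (0.5414, -0.0366), 'size': (157.1, 21.9), 'ang': 7.7, 'px': 284.0}
```

Call:
carry_out --claw '[3,3,3,3,3,3,3,3,3,3,3]' --delta_pos '[[0,0.05,3],[0,0,3],[0,0,2.5],[0,0,1.5],[0,0,0.5],[0,0,0.5],[0,0,0.5],[0,0,0.4],[0,0,0.2],[0,0,0.1],[0,0,0]]' --angular '[[0,0,0.001],[0,0,0],[0,0,0],[0,0,0],[0,0,0],[0,0,0],[0,0,0],[0,0,0],[0,0,0],[0,0,0],[0,0,0]]'

```text
clock: 40.25
position: [0.6103, -0.0076, 0.0978]
ee_rot: [-0.185, 3.136, 0.0]
force: [-0.5, 0.1, -0.1]
width: 0.445
gripper_force: 19.9
```

```bash
python3 -c "
from h import *
plan(.61,-.0083,.098,96.8)
p=shot('wrist','w14.png'); s=st(); Rm=R.from_rotvec(s['ee_rot']).as_matrix()
# strip/brush: rows colour profile at board x=+80mm
b=arm.trace('paint_brush',p)[0]['region']
g=p['frame'].astype(int)
for row in (20,50,80):
  c=np.nonzero(b[row])[0]; print(row,(c.min(),c.max()) if len(c) else None,[tuple(g[row,k]) for k in range(200,370,6)] if row==50 else '')
"
```

```text
pos [ 0.6103 -0.0076  0.0978] yaw 96.77 clk 40.25 w 0.445 gf 19.9 F [-0.5  0.1 -0.1] q [-0.17  0.54  0.14  1.76 -0.1   0.85  1.7 ]
shift first [ 0.03 -0.07 -0.02] turn [ 0.      0.0002 -0.0005]  | after turn, shift [ 0.03 -0.07 -0.02]
20 (np.int64(270), np.int64(308)) 
50 (np.int64(272), np.int64(306)) [(np.int64(128), np.int64(108), np.int64(88)), (np.int64(197), np.int64(167), np.int64(132)), (np.int64(222), np.int64(202), np.int64(162)), (np.int64(209), np.int64(190), np.int64(149)), (np.int64(215), np.int64(195), np.int64(156)), (np.int64(198), np.int64(168), np.int64(132)), (np.int64(188), np.int64(182), np.int64(184)), (np.int64(192), np.int64(182), np.int64(176)), (np.int64(154), np.int64(125), np.int64(96)), (np.int64(153), np.int64(134), np.int64(104)), (np.int64(151), np.int64(132), np.int64(101)), (np.int64(153), np.int64(135), np.int64(103)), (np.int64(159), np.int64(75), np.int64(70)), (np.int64(166), np.int64(91), np.int64(84)), (np.int64(162), np.int64(90), np.int64(81)), (np.int64(157), np.int64(88), np.int64(82)), (np.int64(151), np.int64(80), np.int64(73)), (np.int64(142), np.int64(74), np.int64(71)), (np.int64(160), np.int64(142), np.int64(107)), (np.int64(162), np.int64(135), np.int64(103)), (np.int64(198), np.int64(167), np.int64(129)), (np.int64(193), np.int64(187), np.int64(188)), (np.int64(203), np.int64(179), np.int64(155)), (np.int64(138), np.int64(120), np.int64(90)), (np.int64(145), np.int64(129), np.int64(98)), (np.int64(146), np.int64(129), np.int64(99)), (np.int64(79), np.int64(65), np.int64(52)), (np.int64(137), np.int64(112), np.int64(86)), (np.int64(174), np.int64(148), np.int64(116))]
80 (np.int64(274), np.int64(304))
```

The handle (columns 272–306) is centred between the strips (inner edges about 250 and 320). There's no contact yet, so I lower the last few millimetres.

Call:
carry_out --claw '[3,3,3,3]' --delta_pos '[[0,-0.1,0.1],[0,0,0.1],[0,0,0.05],[0,0,0]]' --angular '[[0,0,0],[0,0,0],[0,0,0],[0,0,0]]'

```text
clock: 40.75
position: [0.6106, -0.0084, 0.0969]
ee_rot: [-0.186, 3.135, 0.001]
force: [-5.5, 1.6, 15.0]
width: 0.444
gripper_force: 19.9
```

Contact at the expected height. I open only slightly, staying clear of the strips, then retreat.

Call:
carry_out --claw '[3,5.5,5.5,5.5,5.5,5.5,5.5,5.5,5.5,5.5,5.5,5.5,5.5,5.5,5.5,5.5,5.5]' --delta_pos '[[0,0,-0.15],[0,0,0],[0,0,0],[0,0,0],[0,0,-1],[0,0,-3],[0,0,-4],[0,0,-4],[2,3,0],[2,3,0],[2,3,0],[2,3,0],[2,3,0],[0,3,0],[0,3,0],[0,3,0],[0,0,0]]' --angular '[[0,0,0],[0,0,0],[0,0,0],[0,0,0],[0,0,0],[0,0,0],[0,0,0],[0,0,0],[0,0,0],[0,0,0],[0,0,0],[0,0,0],[0,0,0],[0,0,0],[0,0,0],[0,0,0],[0,0,0]]'

```text
clock: 42.45
position: [0.4815, 0.2229, 0.2174]
ee_rot: [-0.195, 3.135, 0.004]
force: [-0.3, 0.6, 0.5]
width: 0.597
gripper_force: 0.0
```

```bash
python3 -c "
from h import *
t=shot('top','t15.png'); q=shot('scene','s15.png')
for v in (t,q):
  print(rect(v,'paint_brush',.098),rect(v,'divider_board',.092),[(l,px2w(v,np.array(r['centre'])*[560,420],.098).round(4),r['conf']) for l in('paint_brush','bristles') for r in arm.place_of(l,v)])
# brush in board frame
r=arm.trace('paint_brush',t)[0]['region']; W=px2w(t,np.argwhere(r)[:,::-1],.098)[:,:2]-[.5774,-.0128]
a=np.radians(6.7); X=-(W@[np.cos(a),np.sin(a)]); Y=-(W@[-np.sin(a),np.cos(a)])
print('x',X.min().round(4),X.max().round(4))
for lo,hi in[(-.108,-.064),(-.05,-.02),(.058,.102)]:
  m=(X>lo)&(X<hi); print(lo,Y[m].min().round(4),Y[m].max().round(4))
for l,z in (('pliers',.01),('tape_measure',.03)): print(l,rect(t,l,z))
print(arm.observe()['position'])
"
```

```text
{'conf': 0.67, 'c': (0.5807, -0.0127), 'size': (213.1, 41.2), 'ang': 5.0, 'px': 287.0} {'conf': 0.94, 'c': (0.5777, -0.0136), 'size': (259.1, 68.5), 'ang': 6.9, 'px': 289.0} [('paint_brush', array([[ 0.5752, -0.0099,  0.098 ]]), 0.88), ('paint_brush', array([[ 0.6582, -0.1682,  0.098 ]]), 0.53), ('bristles', array([[ 0.6455, -0.0021,  0.098 ]]), 0.98)]
{'conf': 0.68, 'c': (0.5809, -0.0119), 'size': (213.9, 41.7), 'ang': 7.3, 'px': 306.0} {'conf': 0.7, 'c': (0.5806, -0.0122), 'size': (247.3, 66.6), 'ang': 7.7, 'px': 300.0} [('paint_brush', array([[ 0.5726, -0.0178,  0.098 ]]), 0.8), ('bristles', array([[0.6463, 0.0082, 0.098 ]]), 0.74)]
x -0.11 0.1034
-0.108 -0.018 0.0221
-0.05 -0.0194 0.0219
0.058 -0.0097 0.0069
pliers None
tape_measure {'conf': 0.64, 'c': (0.6855, -0.1807), 'size': (80.4, 75.8), 'ang': -64.2, 'px': 349.0}
[0.48274566 0.21777391 0.21672278]
```

The brush measures x −110 to +103 mm on the ±128 mm board. Its bristles lie within ±22 mm of a ±24.5 mm gap, and its handle within ±10 mm of a ±13.5 mm gap. The tape measure has not moved and the arm is clear, so I hand in.

```bash
python3 -c "
from cell import arm
print(arm.sign_off())"
```

```text
the job is handed in; nothing more can be done
None
```

I packed the kit in the order asked and handed it in at about 43 s of robot time: sanding block and wax tin in their wells, divider board on the ledges, brush lying in the cradle; the last pictures showed the tape measure unmoved, but the pliers were out of sight (I never touched them).

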